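# Lock a price-sign post into the stall's sign rail and pull-test it

## Task

Take the price-sign post out of its wooden block, lower its foot through the square window of the sign rail and slide it fully home to the closed end of the slot, blank card facing the customers (away from the robot, squarely along the rail). Then prove that it holds: pull it straight up with a steady 12 N or so, on top of its own weight, for a full second, and never let it load the rail with more than 20 N in any direction. Leave it standing upright at the slot's closed end with its flange down on the rail, let go, and do not disturb the cheeses.

Things in the scene. Friction and masses are not known exactly. Their poses are not given: they have to be found in the camera images.
- post: Loose price-sign post, 0.16 to 0.26 kg, in the block's hole at the start. Origin: centre of the underside of its round flange (40 mm across, 5 thick), z up. Below: 10 mm round neck, 17 long, then a chamfered head 24 mm across, 6 thick, ending 23 mm below the origin. Above: 12 mm stem, then a green grip 18 (x) by 16 (y) mm, from 70 to 125 mm above the origin. See card for its card.
- grip (a point): Point on the post's axis in the green grip, 100 mm above the post's origin; axes as the post's. The 16 mm width lies along y.
- card (a point): Centre of the white face of the post's blank card, 12.5 mm in front (post's +x) of the axis, 44 mm above the post's origin. The black frame is 70 mm wide along y, 46 tall, 4 thick, from 21 to 67 mm above the origin.
- block: Fixed wooden parking block, 90 by 90 by 36 mm, with a round hole 29 mm across and 30 mm deep in its middle, in which the post stands at the start. Origin: centre of its underside.
- rail_base: Fixed dark wood board, 100 by 150 by 8 mm, which carries the sign rail on four 6 mm rubber mounts. Origin: centre of its underside.
- rail: Sign rail: hollow aluminium box 80 (x) by 130 (y) by 31 mm on the mounts; origin: centre of its underside, 14 mm above the counter; x points to the customers, away from the robot (within 0.35 rad). Keyhole slot along y in its 4 mm thick top, 23 mm of hollow below. It moves only straight up and down on its mounts, 1 mm for each 8 N (at most 4 mm down, 6 up).
- slot_window (a point): Centre of the 28 by 28 mm square window of the keyhole, on the rail's top face, 45 mm above the counter; axes as the rail's. From here a 13 mm wide slot runs along the rail's +y. Here the post's head passes through.
- slot_end (a point): Where the post's axis stands when home at the slot's closed end, on the rail's top face, 40 mm along +y from slot_window (the neck meets the end 0.5 mm further on); axes as the rail's. Along the slot the post can be lifted only 3 to 10 mm from flange down (unseen, different each time) until its head meets a catch inside and is held; slide it with the flange on or within 2 mm of the top.
- small_wheel: Bystander: small brown cheese wheel, 94 mm across, 36 mm tall. Origin: centre of its underside.
- yellow_cheese: Bystander: round yellow cheese, 80 mm across, 68 mm tall. Origin: centre of its underside.
- cut_block: Bystander: cut block of cheese, 60 by 70 by 45 mm. Origin: centre of its underside.

How it is judged (in metres and radians):
On the way, in this order (a step that is already met when the one before it is completed fails the run):
1. the post's foot is under the rail's top, within 4 mm of the slot's closed end, card facing the customers within 0.3 rad (y of post in the frame of slot_end above -0.004 m and horizontal distance between post and slot_end below 0.005 m and z of post in the frame of slot_end between -0.003 and 0.0115 m and angle between the x axis of post and the x axis of rail, either way round below 0.3 rad and x of card in the frame of slot_end above 0.004 m), for 0.2 s.
2. there the post is pulled up against the catch with 8 to 17 N, lifting the rail on its mounts by over 0.5 mm, for 0.8 s without a break (contact force between post and rail between 8 and 17 N and height (world z) of slot_end above 0.0455 m and horizontal distance between post and slot_end below 0.007 m), for 0.8 s.
At the end, for the whole second after the job is handed in: The post stands still and upright (within 0.08 rad) in the slot, within 7 mm of slot_end, flange down on the rail (within 2 mm), card facing the customers' side within 0.35 rad of the rail's x (horizontal distance between post and slot_end below 0.007 m and z of post in the frame of slot_end between -0.002 and 0.002 m and angle between post's own z axis and vertical below 0.08 rad and angle between the x axis of post and the x axis of rail, either way round below 0.35 rad and x of card in the frame of slot_end above 0.003 m and linear speed of post below 0.02 m/s); the robot touches nothing.
It fails at once if the rail is loaded by the post with more than 23 N (contact force between post and rail above 23 N).
It fails at once if the robot itself presses on the rail with more than 23 N (contact force between the arm and rail above 23 N).
It fails at once if the post is tipped over (more than 0.6 rad) (angle between post's own z axis and vertical above 0.6 rad).
It fails at once if a cheese is moved by more than 15 mm (distance of any of small_wheel, yellow_cheese, cut_block from where it was at the start of the episode above 0.015 m).
It also fails if it takes over 64 s, if anything falls off the work surface, if the arm or the gripper's body presses on something with over 40 N, if the wrist force passes 120 N, or if a joint passes its speed limit or range.

## Robot

A 6-joint arm with a two-finger parallel gripper is mounted at the origin on the work surface. World frame = base frame: x ahead of the robot, y to its left, z up, the work surface at z = 0. Lengths are in mm, angles in rad, forces in N, time in s.
With the tool pointing down it reaches from about 375 to 925 mm from the base axis. Payload 5.7 kg.
Tool frame: the origin (TCP) lies between the finger pads; the fingertips stand robot.nose_length ahead of it and the grasp point (between the pads) is the TCP (robot.nose_length is the distance from the TCP to the fingertips, in mm); z points along the fingers, y is the direction in which the jaws open and shut (so a half turn about z gives the same grasp; the last joint's range is limited). The gripper opens to 85 mm and grips with 20 to 120 N. Pads are 22 mm wide; open, the fingers measure 114 mm over their backs; the gripper's body (76 mm by 85 mm) begins 54 mm behind the grasp point. The pads swing forward as they close: fully open they stand 13 mm farther back than shut.
Start: joints at [-1.238, 0.359, 1.51, -0, 1.272, -0.115], TCP at [259.772, -540.818, 250.267] pointing down, gripper open.
Joint ranges: [-2.97, 2.97], [-1.01, 2.36], [0.21, 2.38], [-0.96, 4.11], [0.2, 2.71], [-2.98, 2.98]. Speed limits (rad/s): [2.39, 2.39, 3.14, 3.14, 3.14, 3.14].

## Interface

Orientations are given as a unit quaternion [w, x, y, z].
In Python, from rig import status, snapshot, get_calibration, robot, recognise, outline_of, mark_of gives the robot as it stands.
- The arm moves only by the tool servo_tool, never from a script. Its argument "motion" is a list of rows, each a list of 3 entries, a list of its own where there are three numbers: the opening in per cent of the stroke, from 0 (shut) to 100 (fully open), then the shift along the world's x, y, z in cm, then the turn about the world's z in rad. In form: [[hand, [tx, ty, tz], turn], ...]. A call has 1 to 12 rows; each row shifts and turns the pose as measured when the row begins; what a row does not reach is not made up. A row lasts 1/8 s, in which the tool goes at most 62.5 mm and 10.7 degrees, less where a joint would pass 70% of its speed; a pose out of reach is approached as far as the arm can. A call with a gripper value outside its range is refused whole. The fingers move at their own pace and stop on an object; "squeeze" is the grip in N (left out, the last holds). Time passes only in rows, so rows that do not move let the fingers close. It gives the time, the measured TCP pose, the force and the opening at its end, in the units of the state.
- status.read_state(): the state, without advancing time (a new reading comes with each control period).
- snapshot(name): name is "scene" or "top"; returns the picture (400x640x3 uint8, blue, green, red); there is no depth.
- get_calibration(name): a dict with "mtx" (3x3 intrinsics, pixels), "R" (3x3) and "t" (3): a world point X has camera coordinates R X + t. Camera axes: x right, y down, z forward; pixel columns grow to the right and rows downward; lengths in mm; the calibration is good to about 2 mm. A picture is of the moment at which its call begins. get_calibration takes no time and is no camera call.
- robot.hand_in(): hands the job in, once; it reports no verdict.
Trained networks look in the newest picture that a camera, given by its name, has taken for a name from the list of things; names that differ only in an ending like _2 or _b are one class to them, and where a whole thing is asked for, a point or a joint stands for the part that bears it (a point fixed in the world has none). Each returns a list of dicts, best first, with "conf" (0 to 1); they miss things now and then, are a little off and sometimes report something else, mostly with a low value. They report only what shows in the picture. A call takes as long as a camera call.
- recognise(camera, thing): "pixel" ([column, row] in pixels, amid what is visible of it).
- outline_of(camera, thing): "pixels" (400x640 bool, what is visible of it) and "pixel" ([column, row] in pixels, amid what is visible of it).
- mark_of(camera, thing): "pixel" ([column, row] in pixels: a listed point, or the origin of a listed thing).
The state is a dict: "clock": time; "qpos": joint angles; "dq": joint speeds; "tau": joint torques, N m; "tcp_pos": TCP position; "tcp_rot": TCP orientation; "contact_force": force on the tool from outside, world axes, zero at the start; "moment": the same for the moment, N m; "finger_gap": opening from 0.0 (shut) to 1.0 (fully open).
Only numpy, scipy, OpenCV 4.12 (cv2) and the standard library are available. Lean on these libraries where they do the work, as an engineer would, in place of code of your own. Each camera call takes 0.05 s, during which the arm holds its last target.

## Working session

There is one attempt and no reset: what is moved stays moved. The work goes in short steps, Python scripts to look and compute and a tool call to move; the robot and the scene stay as the last step left them, time stands still between calls to the robot, and variables do not carry over. Pictures are saved under pics/ and viewed, and the job is handed in when it is done.

Besides the shell and the picture viewer there is one more tool, called after "Emit:" by a JSON object that holds its "api" and its "payload", one argument or row to a line. servo_tool: Moves the arm, as the interface text tells. Its arguments: {"type":"object","properties":{"motion":{"type":"array","items":{"type":"array"}},"squeeze":{"type":"number"}},"required":["motion"]}

```bash
mkdir -p pics; ls; python3 - <<'E'
from rig import status, snapshot, get_calibration, robot, recognise, outline_of, mark_of
import cv2
print(status.read_state()); print(robot.nose_length)
for c in ("scene","top"):
    im=snapshot(c); cv2.imwrite(f"pics/{c}0.png",im)
    k=get_calibration(c); print(c,k)
    for t in ("post","grip","card","block","rail","rail_base","slot_window","slot_end","small_wheel","yellow_cheese","cut_block"):
        try: r=mark_of(c,t); print(t,[(x["pixel"],round(x["conf"],2)) for x in r[:2]])
        except Exception as e: print(t,e)
print(status.read_state()["clock"])
E
```

```text
pics
{'clock': 0.0, 'qpos': array([-1.23810801e+00,  3.59518520e-01,  1.51147241e+00,  2.76287861e-05,
        1.27250468e+00, -1.15051534e-01]), 'dq': array([ 0.00058761, -0.00081959,  0.00155291, -0.0004434 ,  0.00021919,
       -0.00016949]), 'tau': array([ 1.41547633e-03, -5.27617550e+01, -2.78621256e+01, -3.14993204e-04,
        1.28276017e-02,  1.21815697e-05]), 'tcp_pos': array([ 259.56563772, -540.20754176,  249.43030389]), 'tcp_rot': array([-9.47282858e-04,  9.75046074e-01,  2.22000557e-01, -9.02115870e-05]), 'contact_force': array([ 0.47674671,  0.46041474, -0.19713173]), 'moment': array([-0.05255337, -0.01108412, -0.01211117]), 'finger_gap': 0.997004846784886}
19.0
scene {'mtx': array([[484.88036781,   0.        , 317.82231766],
       [  0.        , 484.88036781, 194.51464895],
       [  0.        ,   0.        ,   1.        ]]), 'R': array([[ 0.639197  ,  0.76903146,  0.00421952],
       [ 0.67322748, -0.55689844, -0.48644516],
       [-0.37174179,  0.31377498, -0.87370092]]), 't': array([-378.72292591, -391.59045311, 1284.56593925])}
post [([237.4, 212.3], 0.97)]
grip [
[... 448 characters left out ...]
, 320.37930721],
       [  0.        , 362.47544466, 199.91399322],
       [  0.        ,   0.        ,   1.        ]]), 'R': array([[-0.01986116, -0.99975799,  0.00945974],
       [-0.9969551 ,  0.01909011, -0.07560492],
       [ 0.07540603, -0.01093254, -0.99709298]]), 't': array([-23.06095592, 618.21917115, 717.20124515])}
post [([388.5, 239.3], 0.85)]
grip [([393.9, 242.3], 0.58)]
card [([387.6, 231.8], 0.81), ([387.0, 239.4], 0.72)]
block [([382.1, 241.4], 0.79)]
rail [([234.0, 252.7], 0.85)]
rail_base [([232.7, 255.6], 0.86)]
slot_window [([240.0, 251.6], 0.6)]
slot_end [([217.1, 256.4], 0.65)]
small_wheel []
yellow_cheese [([194.1, 148.4], 0.61)]
cut_block [([283.2, 152.2], 0.65)]
1.2
```

```bash
python3 - <<'E'
import cv2
a=cv2.imread("pics/scene0.png");b=cv2.imread("pics/top0.png")
cv2.imwrite("pics/sA.png",cv2.resize(a[80:350,180:500],None,fx=2.5,fy=2.2,interpolation=3))
cv2.imwrite("pics/tA.png",cv2.resize(b[120:300,160:440],None,fx=2.8,fy=2.8,interpolation=3))
E
```

```text
(no output)
```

View pics/scene0.png

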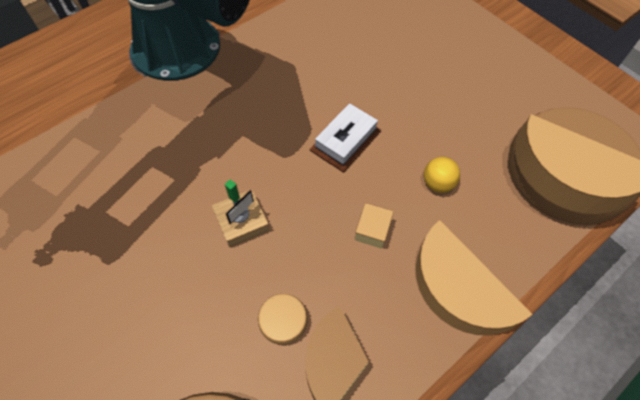

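View pics/tA.png

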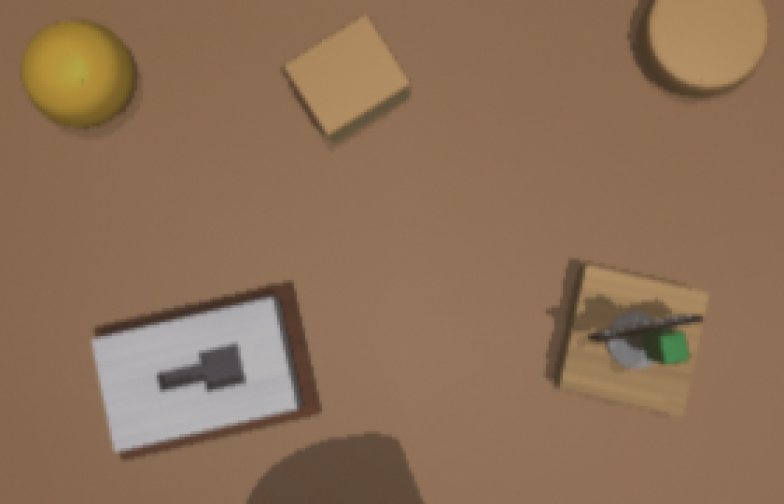

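View pics/sA.png

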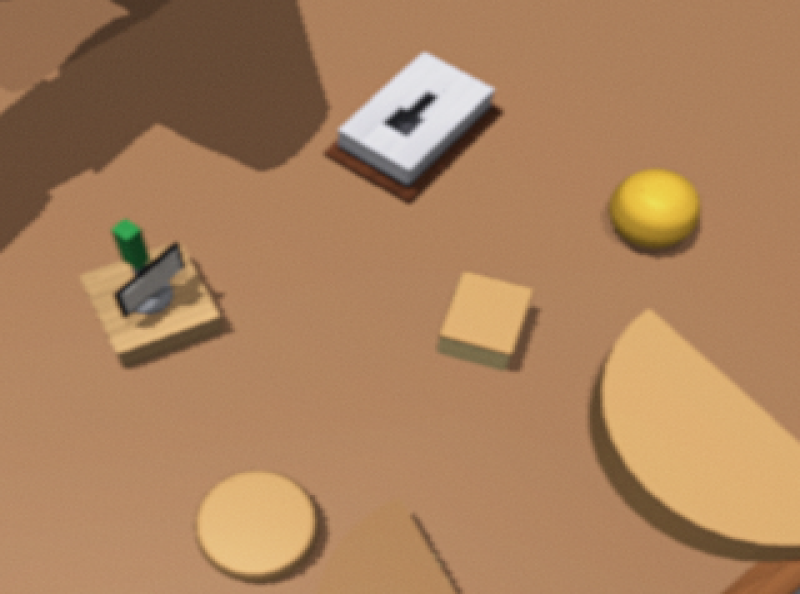

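```bash
cat > h.py <<'E'
import numpy as np, cv2
from rig import get_calibration
def toplane(c,px,z):
    k=get_calibration(c);R=k["R"];t=k["t"];K=k["mtx"]
    px=np.atleast_2d(np.asarray(px,float))
    d=np.c_[px,np.ones(len(px))]@np.linalg.inv(K).T@R
    o=-R.T@t
    s=(z-o[2])/d[:,2]
    return o+d*s[:,None]
def proj(c,X):
    k=get_calibration(c);X=np.atleast_2d(np.asarray(X,float))
    p=X@k["R"].T+k["t"];p=p@k["mtx"].T
    return p[:,:2]/p[:,2:]
E
python3 - <<'E'
from h import *
for c,rs in (("top",((170,300,195,290))),("scene",((95,170,300,390)))):
    im=cv2.imread(f"pics/{c}0.png").astype(int);
    y0,y1,x0,x1=rs
    if c=="top": y0,y1,x0,x1=210,290,180,290
    sub=im[y0:y1,x0:x1]; mx=sub.max(2);mn=sub.min(2)
    w=((mn>(135 if c=='top' else 165))).astype(np.uint8)
    n,l,s,_=cv2.connectedComponentsWithStats(w); i=1+s[1:,4].argmax(); m=(l==i).astype(np.uint8)
    cs,_=cv2.findContours(m,cv2.RETR_EXTERNAL,cv2.CHAIN_APPROX_NONE)
    C=max(cs,key=len)[:,0]+[x0,y0]
    P=toplane(c,C,45)[:,:2].astype(np.float32)
    print(c,s[i],cv2.minAreaRect(P))
    # hole
    f=np.zeros_like(m);cv2.drawContours(f,cs,-1,1,-1)
    f=cv2.erode(f,np.ones((5,5)))
    h=((mx<100)&(f>0)).astype(np.uint8)
    yx=np.argwhere(h)[:,::-1]+[x0,y0]
    Q=toplane(c,yx,45)[:,:2].astype(np.float32)
    print("hole n",len(Q),Q.mean(0),cv2.minAreaRect(Q))
    # green
    g=((im[...,1]-np.maximum(im[...,0],im[...,2]))>25)
    if c=="top": g[:,:330]=0; g[:200]=0
    yx=np.argwhere(g)[:,::-1]; print("green",len(yx),yx.min(0),yx.max(0))
    big=cv2.imread(f"pics/{c}0.png")[yx[:,1].min()-14:yx[:,1].max()+25,yx[:,0].min()-35:yx[:,0].max()+30]
    print(yx[:,0].min()-35,yx[:,1].min()-14)
    cv2.imwrite(f"pics/{c}g.png",cv2.resize(big,None,fx=8,fy=8,interpolation=0))
E
```

```text
top [  13   17   73   54 2402] ((515.0359497070312, 146.46868896484375), (79.62906646728516, 129.98263549804688), 11.96341323852539)
hole n 261 [516.7948 136.4408] ((515.5069580078125, 142.28724670410156), (25.128419876098633, 57.13709259033203), 12.307476043701172)
green 91 [396 239] [405 249]
361 225
scene [  16    9   61   53 1476] ((515.5564575195312, 147.47113037109375), (81.09563446044922, 130.67604064941406), 12.219311714172363)
hole n 132 [517.7766  136.68791] ((516.748046875, 142.85809326171875), (22.461984634399414, 53.36109161376953), 10.633841514587402)
green 179 [225 180] [238 201]
190 166
```

View pics/topg.png

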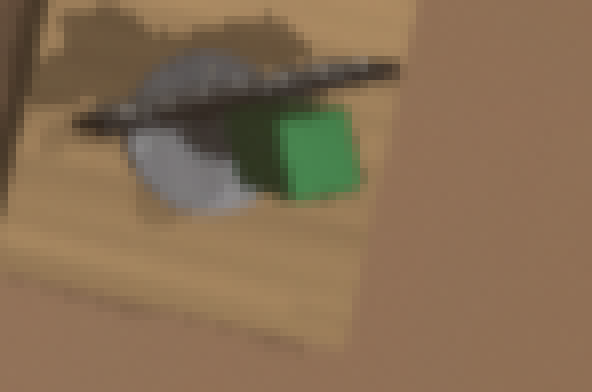

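View pics/sceneg.png

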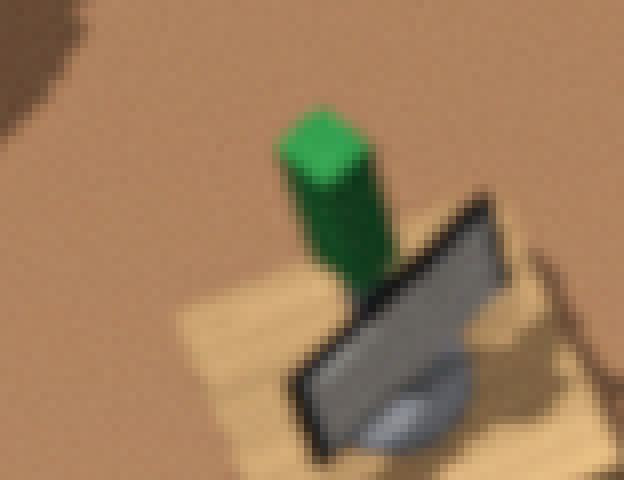

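```bash
python3 - <<'E'
from h import *
A=toplane("top",[[400.5,243.5]],161);B=toplane("scene",[[229.9,184.0]],161);print(A,B)
p=toplane("top",np.array([[80,122],[400,68]])/8+[360.5,224.5],103);print(p,np.arctan2(*(p[0]-p[1])[[1,0]])-np.pi/2)
p=toplane("scene",np.array([[292,380],[485,190]])/8+[189.5,165.5],103);print(p,p.mean(0),np.arctan2(*(p[1]-p[0])[[1,0]])-np.pi/2)
p=toplane("top",np.array([[278,112],[350,108],[362,190],[292,198]])/8+[360.5,224.5],161);print(p)
# block
for c,th in(("top",0),("scene",0)):
    im=cv2.imread(f"pics/{c}0.png")
import scipy.spatial.transform as s
from rig import status
st=status.read_state();q=st["tcp_rot"];print(s.Rotation.from_quat(q[[1,2,3,0]]).as_matrix())
E
```

```text
[[ 532.54666056 -164.47327074  161.        ]] [[ 534.17262367 -163.22478326  161.        ]]
[[ 537.57313296 -123.55425406  103.        ]
 [ 548.28752362 -196.61809666  103.        ]] 0.14560641259859008
[[ 548.86144782 -193.27857736  103.        ]
 [ 535.72630912 -126.86860189  103.        ]] [ 542.29387847 -160.07358963  103.        ] 0.19526835019393096
[[ 540.93234645 -156.07912077  161.        ]
 [ 541.45397142 -171.01681637  161.        ]
 [ 524.58540562 -172.86773033  161.        ]
 [ 523.24386598 -158.34436268  161.        ]]
[[ 9.01403186e-01  4.32980711e-01 -2.18772591e-05]
 [ 4.32980711e-01 -9.01403182e-01  8.93372180e-05]
 [ 1.89610612e-05 -9.00012842e-05 -9.99999996e-01]]
```

Emit:
{"api": "servo_tool", "payload": {
  "motion": [
    [100,[3.0,4.2,0],-0.033],
    [100,[3.0,4.2,0],-0.033],
    [100,[3.0,4.2,0],-0.033],
    [100,[3.0,4.2,0],-0.033],
    [100,[3.0,4.2,0],-0.033],
    [100,[3.0,4.2,0],-0.033],
    [100,[3.0,4.2,0],-0.033],
    [100,[3.0,4.2,0],-0.033],
    [100,[3.0,4.2,0],-0.033],
    [100,[0,0,0],0]
  ],
  "squeeze": 50
}}

```text
clock: 2.45
tcp_pos: [537.4, -152.6, 251.7]
tcp_rot: [0.002, 0.998, 0.069, 0.002]
contact_force: [-0.8, 0.9, -0.1]
finger_gap: 0.999
```

Emit:
{"api": "servo_tool", "payload": {
  "motion": [
    [100,[-0.4,-1.1,0],0.01],
    [100,[0,0,-3.0],0],
    [100,[0,0,0],0]
  ]
}}

```text
clock: 2.82
tcp_pos: [531.6, -167.3, 221.5]
tcp_rot: [0.003, 0.997, 0.074, 0.002]
contact_force: [-0.2, 0.4, -0.9]
finger_gap: 1.001
```

```bash
python3 - <<'E'
from h import *
from rig import snapshot,status
st=status.read_state();print(st["tcp_pos"],st["tcp_rot"])
im=snapshot("scene");cv2.imwrite("pics/s1.png",cv2.resize(im[100:260,130:370],None,fx=3.3,fy=3.3,interpolation=3))
E
```

```text
[ 531.57827895 -167.30902399  221.53505898] [0.00339951 0.99722517 0.07435096 0.00152937]
```

View pics/s1.png

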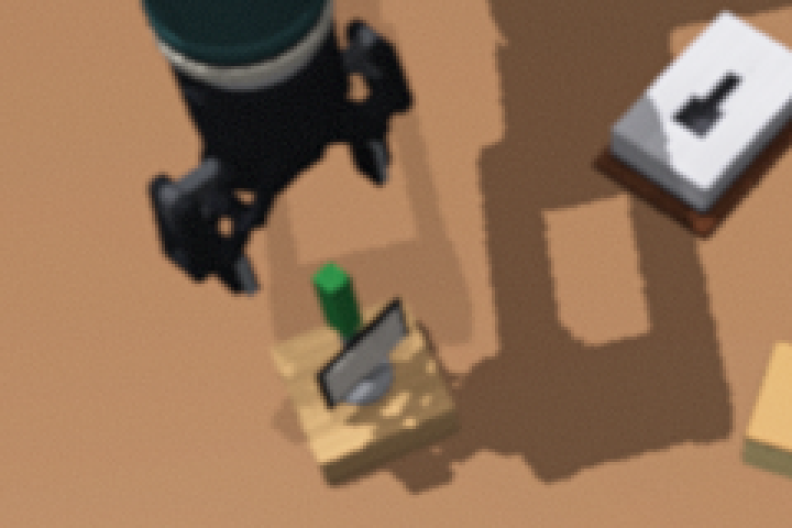

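The open gripper straddles the green grip, with its fingertips at roughly (240,285) and (380,180) in the crop. Descending now.

Emit:
{"api": "servo_tool", "payload": {
  "motion": [
    [100,[0.2,0.3,-1.0],0],
    [100,[0,0,-3.0],0],
    [100,[0,0,-3.0],0],
    [100,[0,0,-1.4],0],
    [100,[0,0,0],0]
  ]
}}

```text
clock: 3.5
tcp_pos: [537.3, -168.5, 140.7]
tcp_rot: [0.006, 0.997, 0.073, 0.007]
contact_force: [0.8, 0.6, -0.8]
finger_gap: 1.001
```

Emit:
{"api": "servo_tool", "payload": {
  "motion": [
    [100,[-0.4,0.45,-0.3],0],
    [100,[0,0,0],0],
    [100,[0,0,0],0]
  ]
}}

```text
clock: 3.88
tcp_pos: [534.6, -164.3, 140.0]
tcp_rot: [0.007, 0.997, 0.073, 0.009]
contact_force: [0.2, 0.5, 0.8]
finger_gap: 1.001
```

Emit:
{"api": "servo_tool", "payload": {
  "motion": [
    [10,[-0.1,0,-0.2],0],
    [0,[0,0,0],0],
    [0,[0,0,0],0],
    [0,[0,0,0],0],
    [0,[0,0,0],0],
    [0,[0,0,0],0]
  ]
}}

```text
clock: 4.62
tcp_pos: [534.0, -164.4, 138.7]
tcp_rot: [0.008, 0.997, 0.073, 0.009]
contact_force: [-0.5, 0.1, 1.1]
finger_gap: 0.181
```

```bash
python3 - <<'E'
from h import *
from rig import snapshot,status
st=status.read_state();print(st)
im=snapshot("scene");cv2.imwrite("pics/s2.png",cv2.resize(im[100:260,130:370],None,fx=3.3,fy=3.3,interpolation=3))
E
```

```text
{'clock': 4.625, 'qpos': array([-0.4192081 ,  0.41617431,  1.74009892, -0.00589802,  0.96211135,
        1.00905807]), 'dq': array([ 0.00055878, -0.00041975, -0.00181825, -0.00019266,  0.00068323,
       -0.00171934]), 'tau': array([ 5.05693385e-02, -5.03985286e+01, -2.20780474e+01, -6.97802939e-02,
       -2.87604947e-01, -1.57762296e-02]), 'tcp_pos': array([ 533.96156084, -164.38777585,  138.71835682]), 'tcp_rot': array([0.00761712, 0.99727217, 0.07285348, 0.009087  ]), 'contact_force': array([-0.48132198,  0.09657248,  1.06961475]), 'moment': array([ 0.1135897 ,  0.09825739, -0.01557233]), 'finger_gap': 0.18100215397871672}
```

View pics/s2.png

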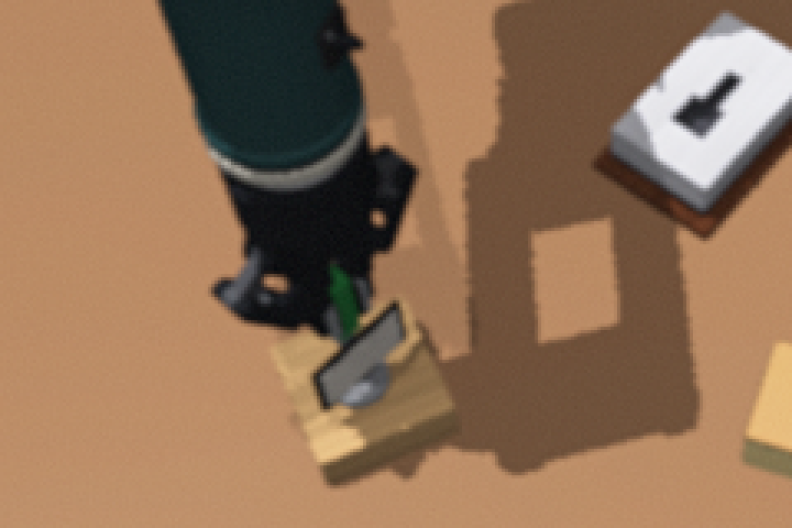

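The pads are on the green grip: the opening is 0.181 of 85 mm, about 15.4 mm, and the card still faces away. Next is the lift.

Emit:
{"api": "servo_tool", "payload": {
  "motion": [
    [0,[0,0,2.0],0],
    [0,[0,0,3.0],0],
    [0,[0,0,2.0],0.02],
    [0,[0,0,0],0]
  ],
  "squeeze": 80
}}

```text
clock: 5.18
tcp_pos: [532.6, -163.6, 208.4]
tcp_rot: [0.007, 0.997, 0.083, 0.007]
contact_force: [-0.3, -1.0, -2.2]
finger_gap: 0.178
```

Emit:
{"api": "servo_tool", "payload": {
  "motion": [
    [0,[-0.2,4.0,0],0.01],
    [0,[-0.2,5.0,0],0.01],
    [0,[-0.2,5.0,0],0.01],
    [0,[-0.2,5.0,0],0.01],
    [0,[-0.2,5.0,0],0],
    [0,[-0.2,4.0,0],0],
    [0,[0,0,0],0],
    [0,[0,0,0],0]
  ]
}}

```text
clock: 6.18
tcp_pos: [515.0, 123.3, 198.6]
tcp_rot: [0.006, 0.995, 0.101, 0.002]
contact_force: [0.3, -0.3, -2.5]
finger_gap: 0.173
```

Emit:
{"api": "servo_tool", "payload": {
  "motion": [
    [0,[0.44,0.4,-0.8],0.01],
    [0,[0,0,0],0],
    [0,[0,0,0],0]
  ]
}}

```text
clock: 6.55
tcp_pos: [519.7, 125.0, 189.0]
tcp_rot: [0.006, 0.995, 0.104, 0.001]
contact_force: [-0.6, -0.1, -1.3]
finger_gap: 0.176
```

```bash
python3 - <<'E'
from h import *
from rig import snapshot,status
st=status.read_state();print(st["tcp_pos"],st["tcp_rot"],st["contact_force"])
from scipy.spatial.transform import Rotation as R
q=st["tcp_rot"];M=R.from_quat(q[[1,2,3,0]]).as_matrix();print(M)
im=snapshot("scene");cv2.imwrite("pics/s3r.png",im);cv2.imwrite("pics/s3.png",cv2.resize(im[70:190,290:410],None,fx=5,fy=5,interpolation=3))
im=snapshot("top");cv2.imwrite("pics/t3r.png",im);cv2.imwrite("pics/t3.png",cv2.resize(im[200:300,170:290],None,fx=6,fy=6,interpolation=3))
E
```

```text
[519.70010396 124.98935211 188.98730011] [0.00648338 0.99450777 0.10445184 0.00143954] [-0.61801841 -0.12322022 -1.29364576]
[[ 0.97817548  0.20773768  0.00421767]
 [ 0.20777501 -0.97809556 -0.01259482]
 [ 0.00150887  0.01319627 -0.99991179]]
```

View pics/s3.png

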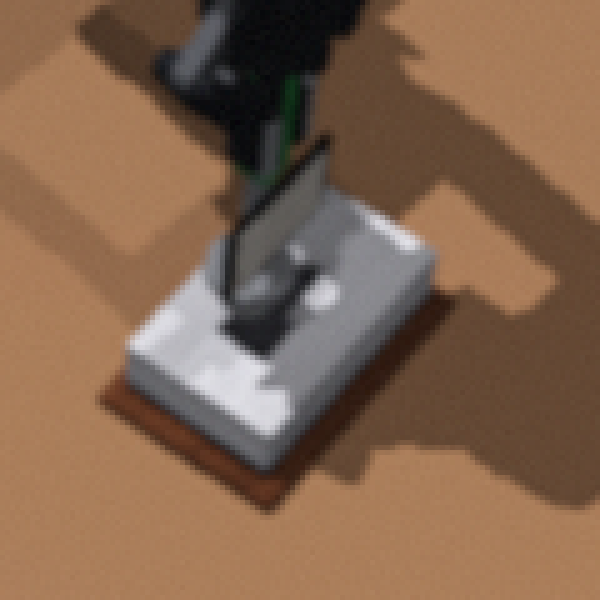

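View pics/t3.png

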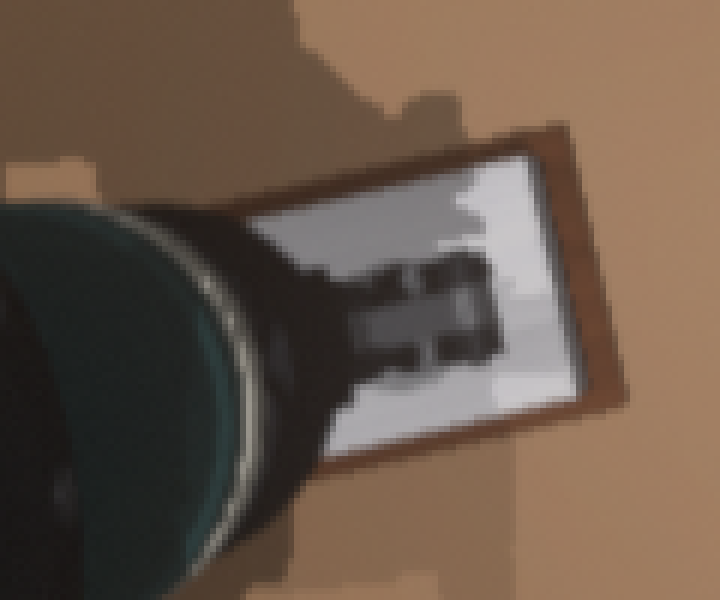

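```bash
cat >> h.py <<'E'
from scipy.spatial.transform import Rotation as Rot
def rq(q): return Rot.from_quat(np.asarray(q)[[1,2,3,0]]).as_matrix()
Rg=rq([0.00761712, 0.99727217, 0.07285348, 0.009087]);Tg=np.array([533.96,-164.39,138.72])
def wrapyaw(y): return np.array([[np.cos(y),-np.sin(y),0],[np.sin(y),np.cos(y),0],[0,0,1]])
def postpose(st,o=(533.5,-164,36),yaw=None):
    if yaw is None: yaw=np.arctan2(-Rg[0,1]*-1,-Rg[1,1]) # -ytool dir
    yaw=np.arctan2(Rg[1,0],Rg[0,0]) if yaw is None else yaw
    Rp=wrapyaw(np.arctan2(Rg[1,0],Rg[0,0]))
    D=rq(st["tcp_rot"])@Rg.T
    return D@Rp, st["tcp_pos"]+D@(np.array(o)-Tg)
def overlay(im,c,Rp,o,x0,y0,x1,y1,f):
    b=cv2.resize(im[y0:y1,x0:x1],None,fx=f,fy=f,interpolation=3)
    def P(X): return [(int(round((u-x0+.5)*f)),int(round((v-y0+.5)*f))) for u,v in proj(c,X)]
    def poly(X,col): cv2.polylines(b,[np.array(P(X))],True,col,1)
    W=lambda X:np.array(X)@Rp.T+o
    poly(W([[12.5,-35,21],[12.5,35,21],[12.5,35,67],[12.5,-35,67]]),(0,0,255))
    a=np.linspace(0,2*np.pi,40)
    poly(W(np.c_[20*np.cos(a),20*np.sin(a),5+0*a]),(255,0,0))
    poly(W(np.c_[12*np.cos(a),12*np.sin(a),-23+0*a]),(255,0,255))
    Rr=wrapyaw(0.211);C=np.array([515.3,147,45])
    V=lambda X:np.array(X,float)@Rr.T+C
    poly(V([[-40,-65,0],[40,-65,0],[40,65,0],[-40,65,0]]),(0,255,255))
    w=14;poly(V([[-w,-34,0],[w,-34,0],[w,-6,0],[6.5,-6,0],[6.5,25.5,0],[-6.5,25.5,0],[-6.5,-6,0],[-w,-6,0]]),(0,255,0))
    return b
E
python3 - <<'E'
from h import *
from rig import status
st=status.read_state();print(st["tcp_pos"])
Rp,o=postpose(st);print(o,Rp)
cv2.imwrite("pics/o3.png",overlay(cv2.imread("pics/s3r.png"),"scene",Rp,o,290,70,410,190,5))
cv2.imwrite("pics/ot3.png",overlay(cv2.imread("pics/t3r.png"),"top",Rp,o,170,200,290,300,6))
cv2.imwrite("pics/o0.png",overlay(cv2.imread("pics/scene0.png"),"scene",wrapyaw(0.15),np.array([533.5,-164,36]),190,160,310,260,6))
cv2.imwrite("pics/ot0.png",overlay(cv2.imread("pics/top0.png"),"top",wrapyaw(0.15),np.array([533.5,-164,36]),340,190,440,290,6))
E
```

```text
[519.65631488 125.14293227 189.13914448]
[517.56145691 125.51304274  86.43940403] [[ 9.78017457e-01 -2.07932335e-01  1.56843488e-02]
 [ 2.07959421e-01  9.78137449e-01 -9.82039076e-05]
 [-1.53210292e-02  3.35775323e-03  9.99876988e-01]]
```

View pics/o3.png

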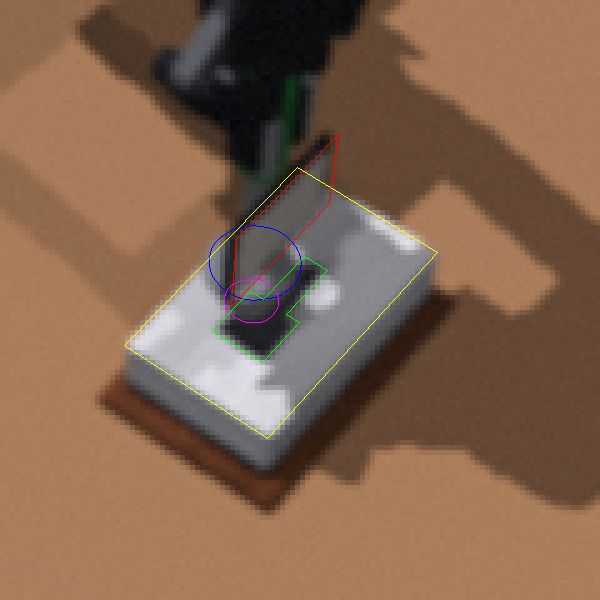

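View pics/ot3.png

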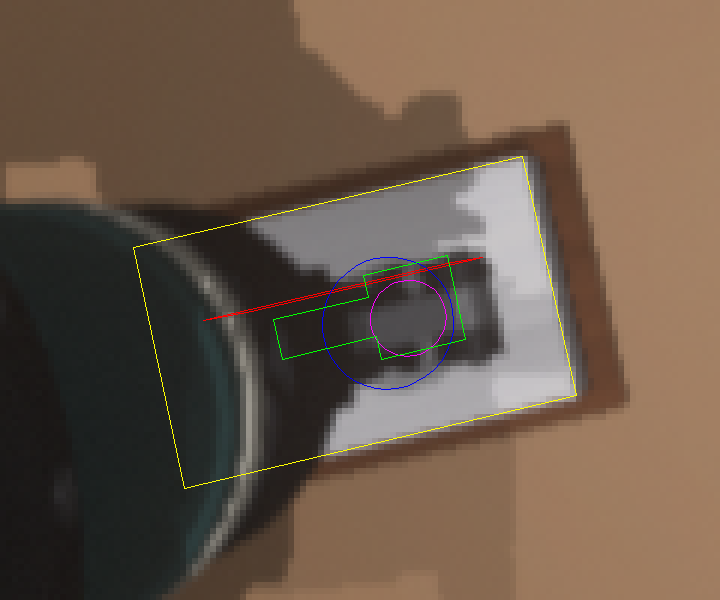

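View pics/o0.png

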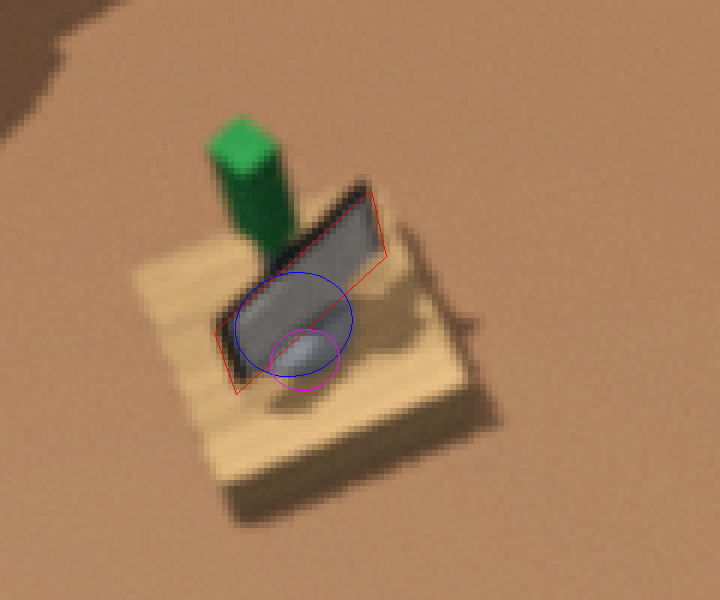

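View pics/ot0.png

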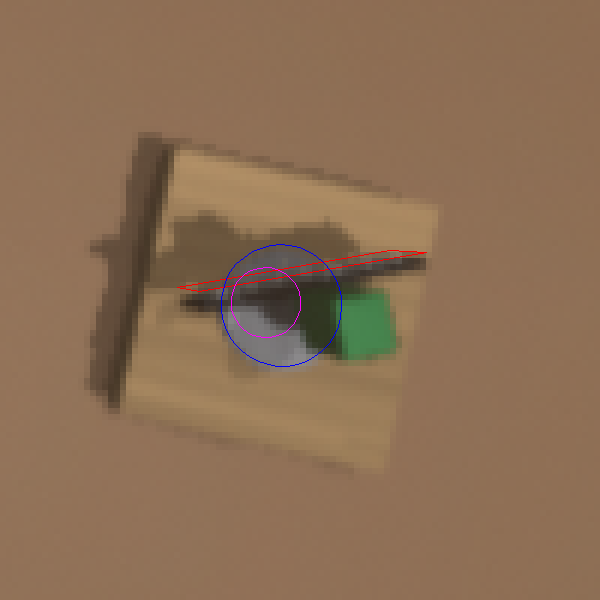

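```bash
python3 - <<'E'
from h import *
from rig import status
st=status.read_state()
Rp,o=postpose(st,(533,-164,36));print(o)
im=cv2.imread("pics/s3r.png")
a=cv2.resize(im[90:145,325:365],None,fx=10,fy=10,interpolation=2)
b=overlay(im,"scene",Rp,o,325,90,365,145,10)
im=cv2.imread("pics/scene0.png")
c=cv2.resize(im[180:235,220:260],None,fx=10,fy=10,interpolation=2)
cv2.imwrite("pics/c3.png",np.hstack([a,c])[:,:800])
E
```

```text
[517.06252601 125.48131341  86.44722728]
```

View pics/c3.png

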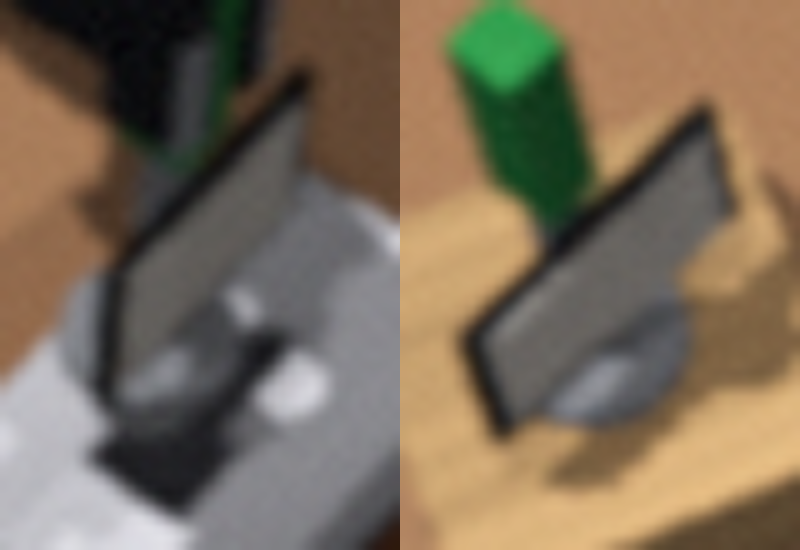

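```bash
python3 - <<'E'
from h import *
from rig import status
from scipy.optimize import least_squares
st=status.read_state()
# left is -y end
M=np.array([[10.5,-35,21],[8.5,-35,67],[8.5,35,67]],float)
g0=np.array([[102,435],[65,335],[308,100]])/10-.5+[220,180]
g1=np.array([[100,405],[105,268],[305,75]])/10-.5+[325,90]
def f(p,g,Rb,o): 
    return (proj("scene",M@(wrapyaw(p[2])@Rb).T+o+[p[0],p[1],p[3]])-g).ravel().tolist()+[p[3]*.5]
for g,Rb,o in((g0,wrapyaw(.146),np.array([533,-164,36.])),(g1,*postpose(st,(533,-164,36)))):
    r=least_squares(f,[0,0,0,0],args=(g,Rb,o));print(o,r.x,r.fun)
E
```

```text
[ 533. -164.   36.] [ 0.30450673  3.00327845  0.02734142 -0.195677  ] [ 0.09925579  0.85717384 -0.63800895 -0.14926168  0.55844602 -0.73877856
 -0.0978385 ]
[517.06252601 125.48131341  86.44722728] [ 1.1373948  -0.84527411 -0.02406344 -0.2117383 ] [-0.16790381  0.61185875 -0.44252511  0.34443105  0.62045067 -1.0107704
 -0.10586915]
```

Emit:
{"api": "servo_tool", "payload": {
  "motion": [
    [0,[0.2,0.2,-0.7],0],
    [0,[0,0,-0.6],0],
    [0,[0,0,0],0]
  ]
}}

```text
clock: 7.02
tcp_pos: [521.9, 127.0, 175.4]
tcp_rot: [0.006, 0.995, 0.104, 0.002]
contact_force: [0.4, 0.4, -2.0]
finger_gap: 0.177
```

```bash
cat > look.py <<'E'
from h import *
from rig import snapshot,status
import sys
n=sys.argv[1]
st=status.read_state();Rp,o=postpose(st,(533,-164,36));print(st["tcp_pos"].round(1),st["contact_force"].round(2),o.round(1),(o-23*Rp[:,2]).round(1),Rp[:,2].round(4), np.arctan2(Rp[1,0],Rp[0,0]))
V=wrapyaw(0.211).T@(o-[511.1,166.6,45]);print("post in slot_end",V.round(1))
im=snapshot("scene")
b=overlay(im,"scene",Rp,o,315,85,375,145,8)
a=cv2.resize(im[85:145,315:375],None,fx=8,fy=8,interpolation=2)
cv2.imwrite(f"pics/{n}.png",cv2.resize(np.hstack([a,b]),(800,400)) )
E
python3 look.py L4
```

```text
[521.9 127.  175.4] [ 0.45  0.37 -2.02] [519.3 127.3  72.7] [519.  127.3  49.7] [ 1.530e-02 -1.000e-04  9.999e-01] 0.2089636644828402
post in slot_end [ -0.2 -40.1  27.7]
```

View pics/L4.png

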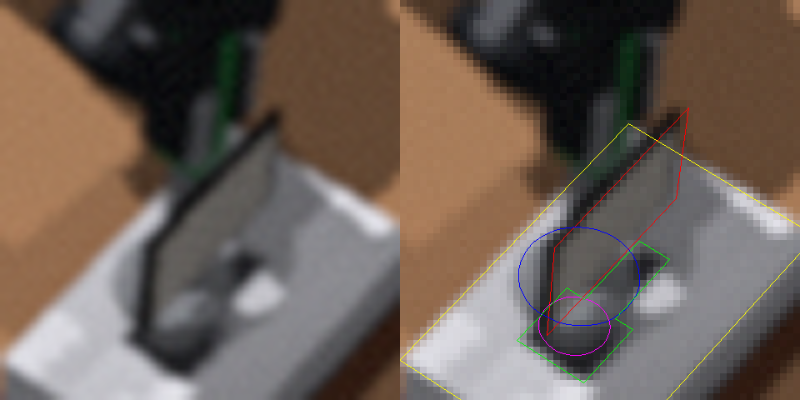

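The head sits over the window in the picture, at about (185,320) against the window centre near (178,335). I'll descend gently while watching the force.

Emit:
{"api": "servo_tool", "payload": {
  "motion": [
    [0,[0,0,-0.4],0],
    [0,[0,0,-0.2],0],
    [0,[0,0,0],0]
  ]
}}

```text
clock: 7.45
tcp_pos: [522.2, 127.1, 169.4]
tcp_rot: [0.006, 0.995, 0.104, 0.002]
contact_force: [-0.1, -0.3, -1.6]
finger_gap: 0.174
```

Emit:
{"api": "servo_tool", "payload": {
  "motion": [
    [0,[0,0,-0.3],0],
    [0,[0,0,-0.2],0],
    [0,[0,0,0],0]
  ]
}}

```text
clock: 7.82
tcp_pos: [522.3, 127.5, 164.3]
tcp_rot: [0.006, 0.995, 0.104, 0.002]
contact_force: [0.2, 0.5, -1.3]
finger_gap: 0.179
```

Emit:
{"api": "servo_tool", "payload": {
  "motion": [
    [0,[0,0,-0.5],0],
    [0,[0,0,-0.4],0],
    [0,[0,0,-0.2],0],
    [0,[0,0,0],0]
  ]
}}

```text
clock: 8.32
tcp_pos: [522.2, 127.2, 152.3]
tcp_rot: [0.006, 0.995, 0.104, 0.002]
contact_force: [-0.0, -0.4, -2.1]
finger_gap: 0.173
```

```bash
python3 look.py L5
```

```text
[522.2 127.2 152.3] [-0.03 -0.4  -2.11] [519.7 127.5  49.6] [519.4 127.5  26.6] [ 1.440e-02 -3.000e-04  9.999e-01] 0.20923731243760837
post in slot_end [  0.2 -40.    4.6]
```

View pics/L5.png

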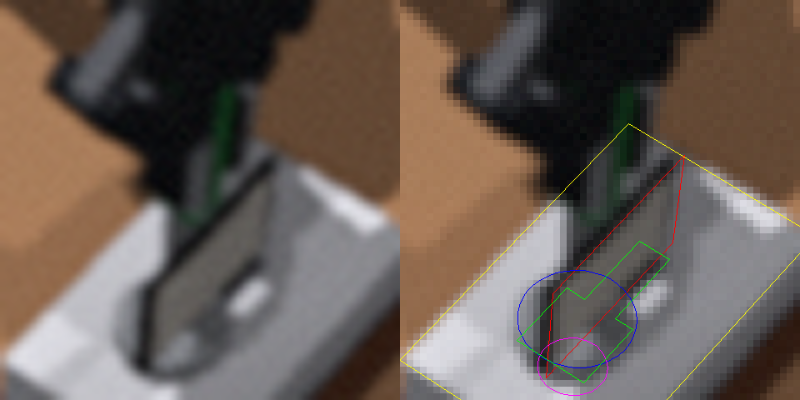

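Emit:
{"api": "servo_tool", "payload": {
  "motion": [
    [0,[0,0,-0.2],0],
    [0,[0,0,-0.1],0],
    [0,[0,0,0],0]
  ]
}}

```text
clock: 8.75
tcp_pos: [522.4, 127.2, 149.4]
tcp_rot: [0.006, 0.995, 0.104, 0.002]
contact_force: [-0.0, 0.2, -2.3]
finger_gap: 0.179
```

Emit:
{"api": "servo_tool", "payload": {
  "motion": [
    [0,[0,0,-0.08],0],
    [0,[0,0,0],0]
  ]
}}

```text
clock: 9.0
tcp_pos: [522.5, 127.2, 148.6]
tcp_rot: [0.006, 0.995, 0.104, 0.003]
contact_force: [0.2, -0.3, -2.0]
finger_gap: 0.178
```

Emit:
{"api": "servo_tool", "payload": {
  "motion": [
    [0,[0,0,-0.08],0],
    [0,[0,0,0],0]
  ]
}}

```text
clock: 9.25
tcp_pos: [522.6, 127.2, 147.8]
tcp_rot: [0.006, 0.995, 0.104, 0.003]
contact_force: [0.3, 0.2, -1.3]
finger_gap: 0.179
```

```bash
python3 look.py L6
```

```text
[522.6 127.2 147.8] [ 0.27  0.18 -1.33] [520.2 127.6  45.1] [519.9 127.6  22.1] [ 1.350e-02 -4.000e-04  9.999e-01] 0.20918363856730157
post in slot_end [  0.7 -40.1   0.1]
```

Emit:
{"api": "servo_tool", "payload": {
  "motion": [
    [0,[-0.06,0.0,0],0],
    [0,[-0.06,0.3,0],0],
    [0,[-0.06,0.3,0],0],
    [0,[0,0,0],0]
  ]
}}

```text
clock: 9.8
tcp_pos: [520.7, 133.7, 147.9]
tcp_rot: [0.006, 0.995, 0.104, 0.003]
contact_force: [0.4, 0.3, -1.8]
finger_gap: 0.177
```

```bash
python3 look.py L7
```

```text
[520.7 133.7 147.9] [ 0.4   0.26 -1.84] [518.3 134.1  45.2] [518.  134.1  22.2] [ 1.340e-02 -5.000e-04  9.999e-01] 0.2092475444182801
post in slot_end [  0.2 -33.3   0.2]
```

Emit:
{"api": "servo_tool", "payload": {
  "motion": [
    [0,[-0.07,0.3,0],0],
    [0,[-0.07,0.3,0],0],
    [0,[-0.07,0.3,0],0],
    [0,[0,0,0],0]
  ]
}}

```text
clock: 10.35
tcp_pos: [518.4, 143.3, 147.9]
tcp_rot: [0.006, 0.995, 0.104, 0.003]
contact_force: [0.5, -0.3, -0.8]
finger_gap: 0.174
```

```bash
python3 look.py L8
```

```text
[518.4 143.3 147.9] [ 0.46 -0.34 -0.78] [516.  143.7  45.2] [515.7 143.7  22.2] [ 1.340e-02 -4.000e-04  9.999e-01] 0.2092090494644752
post in slot_end [  0.  -23.5   0.2]
```

Emit:
{"api": "servo_tool", "payload": {
  "motion": [
    [0,[-0.065,0.3,0],0],
    [0,[-0.065,0.3,0],0],
    [0,[-0.065,0.3,0],0],
    [0,[-0.065,0.3,0],0],
    [0,[0,0,0],0]
  ]
}}

```text
clock: 11.02
tcp_pos: [515.6, 156.0, 147.9]
tcp_rot: [0.006, 0.995, 0.104, 0.003]
contact_force: [0.7, -0.5, -1.9]
finger_gap: 0.174
```

```bash
python3 look.py L9
```

```text
[515.6 156.  147.9] [ 0.73 -0.52 -1.86] [513.3 156.4  45.2] [512.9 156.4  22.2] [ 1.340e-02 -4.000e-04  9.999e-01] 0.20907568217551253
post in slot_end [ -0.  -10.4   0.2]
```

View pics/L9.png

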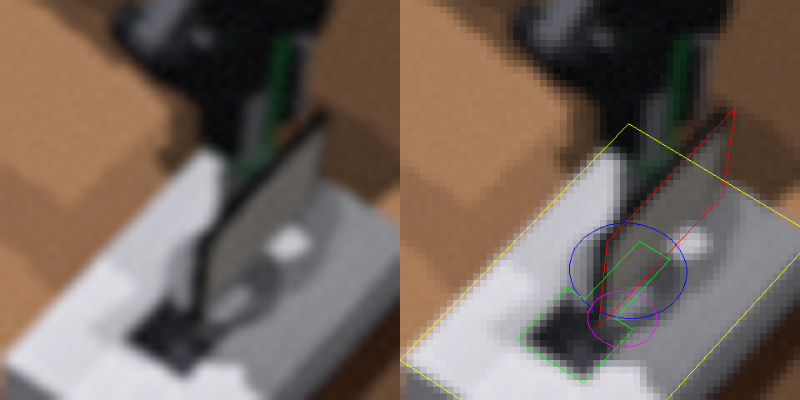

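The post is sliding along the slot and the window, around (165,340), is clear behind it. About 10 mm remains, so I'll shorten the steps and watch for the end stop.

Emit:
{"api": "servo_tool", "payload": {
  "motion": [
    [0,[-0.065,0.3,0],0],
    [0,[-0.06,0.28,0],0],
    [0,[0,0,0],0]
  ]
}}

```text
clock: 11.45
tcp_pos: [514.4, 162.1, 147.9]
tcp_rot: [0.006, 0.995, 0.104, 0.003]
contact_force: [0.2, -0.7, -2.5]
finger_gap: 0.174
```

```bash
python3 look.py L10
```

```text
[514.4 162.1 147.9] [ 0.2  -0.73 -2.53] [512.  162.4  45.2] [511.7 162.4  22.2] [ 1.340e-02 -4.000e-04  9.999e-01] 0.20886637829844595
post in slot_end [ 0.  -4.3  0.2]
```

Emit:
{"api": "servo_tool", "payload": {
  "motion": [
    [0,[-0.04,0.18,0],0],
    [0,[0,0,0],0]
  ]
}}

```text
clock: 11.75
tcp_pos: [514.0, 163.8, 147.9]
tcp_rot: [0.006, 0.995, 0.104, 0.003]
contact_force: [-0.9, -0.3, -1.4]
finger_gap: 0.174
```

Emit:
{"api": "servo_tool", "payload": {
  "motion": [
    [0,[-0.02,0.1,0],0],
    [0,[0,0,0],0]
  ]
}}

```text
clock: 12.0
tcp_pos: [513.8, 164.9, 147.9]
tcp_rot: [0.006, 0.995, 0.104, 0.003]
contact_force: [1.1, -0.4, -2.0]
finger_gap: 0.178
```

Emit:
{"api": "servo_tool", "payload": {
  "motion": [
    [0,[-0.02,0.08,0],0],
    [0,[0,0,0],0]
  ]
}}

```text
clock: 12.25
tcp_pos: [513.6, 165.7, 147.9]
tcp_rot: [0.006, 0.995, 0.104, 0.003]
contact_force: [-0.6, -0.1, -2.6]
finger_gap: 0.179
```

Estimated about 0.7 mm short of home, with no end force yet. I'll creep on to find the stop.

Emit:
{"api": "servo_tool", "payload": {
  "motion": [
    [0,[-0.02,0.08,0],0],
    [0,[0,0,0],0]
  ]
}}

```text
clock: 12.5
tcp_pos: [513.4, 166.5, 147.9]
tcp_rot: [0.007, 0.995, 0.104, 0.003]
contact_force: [-0.2, -1.1, -2.2]
finger_gap: 0.175
```

Emit:
{"api": "servo_tool", "payload": {
  "motion": [
    [0,[-0.01,0.06,0],0],
    [0,[0,0,0],0]
  ]
}}

```text
clock: 12.75
tcp_pos: [513.3, 167.2, 147.9]
tcp_rot: [0.006, 0.995, 0.104, 0.003]
contact_force: [0.9, 0.5, -3.1]
finger_gap: 0.177
```

Emit:
{"api": "servo_tool", "payload": {
  "motion": [
    [0,[-0.01,0.06,0],0],
    [0,[0,0,0],0]
  ]
}}

```text
clock: 13.0
tcp_pos: [513.1, 167.8, 147.9]
tcp_rot: [0.006, 0.995, 0.104, 0.003]
contact_force: [0.1, -0.1, -2.7]
finger_gap: 0.177
```

Emit:
{"api": "servo_tool", "payload": {
  "motion": [
    [0,[-0.01,0.06,0],0],
    [0,[0,0,0],0]
  ]
}}

```text
clock: 13.25
tcp_pos: [513.1, 168.5, 147.9]
tcp_rot: [0.006, 0.995, 0.104, 0.003]
contact_force: [-0.5, -0.9, -2.3]
finger_gap: 0.176
```

Emit:
{"api": "servo_tool", "payload": {
  "motion": [
    [0,[-0.01,0.06,0],0],
    [0,[0,0,0],0]
  ]
}}

```text
clock: 13.5
tcp_pos: [513.0, 169.1, 147.9]
tcp_rot: [0.006, 0.995, 0.104, 0.003]
contact_force: [0.6, 1.2, -2.0]
finger_gap: 0.176
```

```bash
python3 look.py L11; python3 - <<'E'
from rig import status,snapshot
for i in range(4):
    s=status.read_state();print(s["contact_force"].round(2),s["moment"].round(3),s["tcp_pos"].round(2));snapshot("top")
E
```

```text
[513.  169.1 147.9] [ 0.56  1.16 -1.96] [510.6 169.5  45.2] [510.3 169.5  22.2] [ 1.330e-02 -3.000e-04  9.999e-01] 0.20861203311349932
post in slot_end [0.1 2.9 0.2]
[-0.39  0.34 -1.97] [0.088 0.004 0.012] [512.92 169.08 147.86]
[-0.12 -0.52 -2.42] [ 0.054 -0.037  0.04 ] [512.93 169.1  147.88]
[ 0.39  0.01 -2.08] [ 0.015 -0.014  0.055] [512.94 169.06 147.87]
[-0.17 -0.12 -1.82] [ 0.024 -0.027  0.026] [512.95 169.05 147.88]
```

View pics/L11.png

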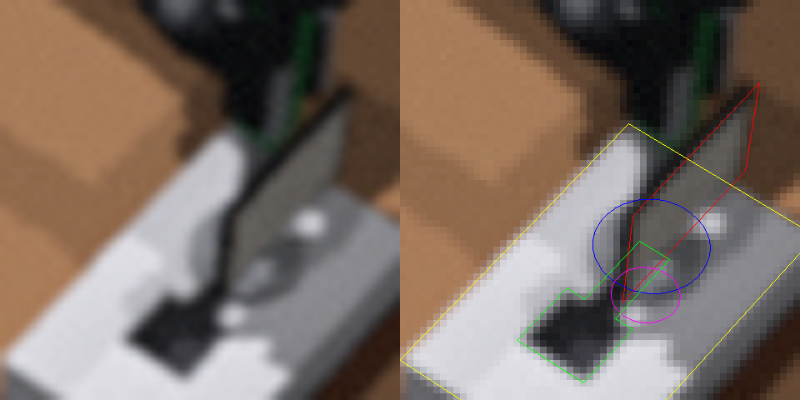

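Emit:
{"api": "servo_tool", "payload": {
  "motion": [
    [0,[-0.01,0.06,0],0],
    [0,[0,0,0],0]
  ]
}}

```text
clock: 14.0
tcp_pos: [512.9, 169.3, 147.9]
tcp_rot: [0.007, 0.995, 0.104, 0.003]
contact_force: [-0.1, -0.5, -1.7]
finger_gap: 0.172
```

Emit:
{"api": "servo_tool", "payload": {
  "motion": [
    [0,[-0.01,0.06,0],0],
    [0,[0,0,0],0]
  ]
}}

```text
clock: 14.25
tcp_pos: [512.8, 169.5, 147.9]
tcp_rot: [0.007, 0.995, 0.104, 0.003]
contact_force: [0.1, -1.4, -1.2]
finger_gap: 0.174
```

Emit:
{"api": "servo_tool", "payload": {
  "motion": [
    [0,[-0.01,0.06,0],0],
    [0,[0,0,0],0]
  ]
}}

```text
clock: 14.5
tcp_pos: [512.8, 169.7, 147.9]
tcp_rot: [0.008, 0.994, 0.104, 0.003]
contact_force: [0.4, -2.2, -2.1]
finger_gap: 0.174
```

The stop is reached: the motion shrank and Fy rose to −2.2 N. I'll back off 0.6 mm, then lift in small steps.

Emit:
{"api": "servo_tool", "payload": {
  "motion": [
    [0,[0.01,-0.06,0],0],
    [0,[0,0,0],0]
  ]
}}

```text
clock: 14.75
tcp_pos: [512.9, 169.5, 147.9]
tcp_rot: [0.007, 0.995, 0.104, 0.003]
contact_force: [0.6, -0.7, -2.2]
finger_gap: 0.178
```

Emit:
{"api": "servo_tool", "payload": {
  "motion": [
    [0,[0,0,0.1],0],
    [0,[0,0,0.1],0],
    [0,[0,0,0],0]
  ]
}}

```text
clock: 15.12
tcp_pos: [512.7, 169.5, 149.8]
tcp_rot: [0.007, 0.995, 0.104, 0.003]
contact_force: [0.3, -1.7, -2.0]
finger_gap: 0.175
```

Emit:
{"api": "servo_tool", "payload": {
  "motion": [
    [0,[0.01,-0.05,0.08],0],
    [0,[0,0,0],0]
  ]
}}

```text
clock: 15.38
tcp_pos: [512.8, 169.3, 150.8]
tcp_rot: [0.007, 0.995, 0.104, 0.003]
contact_force: [0.9, -0.8, -2.4]
finger_gap: 0.178
```

Emit:
{"api": "servo_tool", "payload": {
  "motion": [
    [0,[0.01,0,0.06],0],
    [0,[0,0,0],0]
  ]
}}

```text
clock: 15.62
tcp_pos: [512.8, 169.3, 151.4]
tcp_rot: [0.007, 0.995, 0.104, 0.002]
contact_force: [0.4, -0.2, -2.4]
finger_gap: 0.176
```

Emit:
{"api": "servo_tool", "payload": {
  "motion": [
    [0,[0,0,0.06],0],
    [0,[0,0,0],0]
  ]
}}

```text
clock: 15.88
tcp_pos: [512.7, 169.3, 151.6]
tcp_rot: [0.007, 0.995, 0.104, 0.002]
contact_force: [0.1, -0.1, -4.7]
finger_gap: 0.17
```

Emit:
{"api": "servo_tool", "payload": {
  "motion": [
    [0,[0,0,0.06],0],
    [0,[0,0,0],0]
  ]
}}

```text
clock: 16.12
tcp_pos: [512.6, 169.3, 151.8]
tcp_rot: [0.007, 0.995, 0.104, 0.002]
contact_force: [0.4, -0.2, -6.4]
finger_gap: 0.173
```

Emit:
{"api": "servo_tool", "payload": {
  "motion": [
    [0,[0,0,0.06],0],
    [0,[0,0,0],0]
  ]
}}

```text
clock: 16.38
tcp_pos: [512.6, 169.3, 152.1]
tcp_rot: [0.007, 0.995, 0.104, 0.002]
contact_force: [1.0, -0.3, -8.2]
finger_gap: 0.175
```

Emit:
{"api": "servo_tool", "payload": {
  "motion": [
    [0,[0,0,0.06],0],
    [0,[0,0,0.04],0],
    [0,[0,0,0],0]
  ]
}}

```text
clock: 16.75
tcp_pos: [512.5, 169.2, 152.4]
tcp_rot: [0.007, 0.995, 0.104, 0.002]
contact_force: [1.2, 0.3, -9.4]
finger_gap: 0.178
```

Emit:
{"api": "servo_tool", "payload": {
  "motion": [
    [0,[0,0,0],0]
  ]
}}

```text
clock: 16.88
tcp_pos: [512.5, 169.3, 152.4]
tcp_rot: [0.007, 0.995, 0.104, 0.002]
contact_force: [1.7, -0.3, -10.3]
finger_gap: 0.179
```

Emit:
{"api": "servo_tool", "payload": {
  "motion": [
    [0,[0,0,0],0]
  ]
}}

```text
clock: 17.0
tcp_pos: [512.5, 169.2, 152.4]
tcp_rot: [0.007, 0.995, 0.104, 0.002]
contact_force: [1.8, -0.2, -9.8]
finger_gap: 0.178
```

Emit:
{"api": "servo_tool", "payload": {
  "motion": [
    [0,[0.02,0,0.06],0],
    [0,[0,0,0],0]
  ]
}}

```text
clock: 17.25
tcp_pos: [512.4, 169.2, 152.7]
tcp_rot: [0.007, 0.995, 0.104, 0.002]
contact_force: [2.2, -0.3, -12.2]
finger_gap: 0.177
```

Emit:
{"api": "servo_tool", "payload": {
  "motion": [
    [0,[0.02,0,0.06],0],
    [0,[0,0,0],0]
  ]
}}

```text
clock: 17.5
tcp_pos: [512.4, 169.2, 152.9]
tcp_rot: [0.007, 0.995, 0.104, 0.001]
contact_force: [2.5, -0.7, -13.5]
finger_gap: 0.179
```

Net pull is about 11.4 N. Holding for 1.5 s.

Emit:
{"api": "servo_tool", "payload": {
  "motion": [
    [0,[0,0,0.02],0],
    [0,[0,0,0],0],
    [0,[0,0,0],0],
    [0,[0,0,0],0],
    [0,[0,0,0],0]
  ]
}}

```text
clock: 18.12
tcp_pos: [512.4, 169.2, 152.9]
tcp_rot: [0.007, 0.995, 0.104, 0.001]
contact_force: [2.0, 0.6, -15.2]
finger_gap: 0.179
```

Emit:
{"api": "servo_tool", "payload": {
  "motion": [
    [0,[0,0,0],0],
    [0,[0,0,0],0],
    [0,[0,0,0],0],
    [0,[0,0,0],0],
    [0,[0,0,0],0],
    [0,[0,0,0],0]
  ]
}}

```text
clock: 18.88
tcp_pos: [512.4, 169.2, 152.9]
tcp_rot: [0.007, 0.995, 0.104, 0.001]
contact_force: [2.0, 0.4, -13.8]
finger_gap: 0.176
```

```bash
python3 look.py L12; python3 - <<'E'
from rig import status,snapshot
for i in range(3):
    s=status.read_state();print(s["contact_force"].round(2),s["moment"].round(3),s["tcp_pos"].round(2));snapshot("top")
E
```

```text
[512.4 169.2 152.9] [  2.03   0.37 -13.81] [509.8 169.5  50.3] [509.4 169.5  27.3] [1.600e-02 8.000e-04 9.999e-01] 0.20863649129471615
post in slot_end [-0.7  3.1  5.3]
[  2.59   0.5  -14.27] [ 0.031 -0.779  0.014] [512.44 169.18 152.92]
[  2.17   0.32 -14.61] [ 0.059 -0.8    0.018] [512.42 169.2  152.92]
[  1.86  -0.87 -14.21] [ 0.041 -0.777 -0.012] [512.45 169.21 152.94]
```

View pics/L12.png

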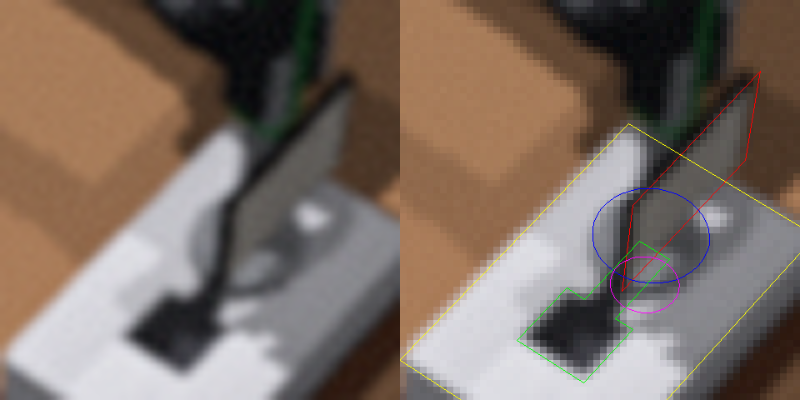

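The hold is done: about 14.2 N gross, roughly 12 N net, with no slip (TCP steady at z = 152.9). I'll lower the flange back onto the rail.

Emit:
{"api": "servo_tool", "payload": {
  "motion": [
    [0,[0,0,-0.1],0],
    [0,[0,0,-0.1],0],
    [0,[0,0,-0.1],0],
    [0,[0,0,-0.1],0],
    [0,[0,0,0],0]
  ]
}}

```text
clock: 19.7
tcp_pos: [513.1, 169.4, 151.3]
tcp_rot: [0.007, 0.995, 0.104, 0.002]
contact_force: [0.1, -0.1, -3.3]
finger_gap: 0.174
```

Emit:
{"api": "servo_tool", "payload": {
  "motion": [
    [0,[0,0,-0.05],0],
    [0,[0,0,0],0]
  ]
}}

```text
clock: 19.95
tcp_pos: [513.2, 169.4, 151.1]
tcp_rot: [0.007, 0.995, 0.104, 0.003]
contact_force: [0.5, -0.8, -2.5]
finger_gap: 0.18
```

Emit:
{"api": "servo_tool", "payload": {
  "motion": [
    [0,[0,0,-0.15],0],
    [0,[0,0,-0.13],0],
    [0,[0,0,0],0]
  ]
}}

```text
clock: 20.32
tcp_pos: [513.4, 169.4, 148.2]
tcp_rot: [0.007, 0.995, 0.104, 0.003]
contact_force: [0.6, -0.3, -1.7]
finger_gap: 0.173
```

Emit:
{"api": "servo_tool", "payload": {
  "motion": [
    [0,[0,0,-0.06],0],
    [0,[0,0,0],0]
  ]
}}

```text
clock: 20.58
tcp_pos: [513.5, 169.4, 147.7]
tcp_rot: [0.007, 0.995, 0.104, 0.003]
contact_force: [-0.1, -0.2, -0.7]
finger_gap: 0.177
```

Emit:
{"api": "servo_tool", "payload": {
  "motion": [
    [0,[0,0,-0.06],0],
    [0,[0,0,0],0]
  ]
}}

```text
clock: 20.82
tcp_pos: [513.6, 169.4, 147.5]
tcp_rot: [0.007, 0.995, 0.104, 0.003]
contact_force: [-0.3, -0.2, 1.9]
finger_gap: 0.176
```

The flange is down, with Fz at +1.9 N. Releasing.

Emit:
{"api": "servo_tool", "payload": {
  "motion": [
    [20,[0,0,0],0],
    [30,[0,0,0],0],
    [50,[0,0,0],0],
    [70,[0,0,0],0],
    [90,[0,0,0],0],
    [90,[0,0,0],0]
  ],
  "squeeze": 20
}}

```text
clock: 21.58
tcp_pos: [514.2, 169.9, 147.7]
tcp_rot: [0.006, 0.995, 0.104, 0.004]
contact_force: [-0.7, -0.1, -0.1]
finger_gap: 0.897
```

```bash
python3 look.py L13
```

```text
[514.2 169.9 147.7] [-0.74 -0.06 -0.1 ] [512.  170.2  45. ] [511.8 170.3  22. ] [ 1.160e-02 -5.000e-04  9.999e-01] 0.20862823700006417
post in slot_end [ 1.7  3.4 -0. ]
```

View pics/L13.png

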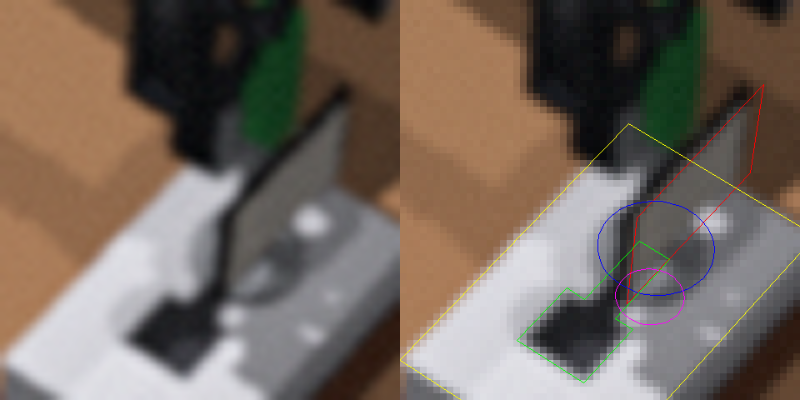

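The post stands free between the open fingers. I'll raise straight up past the grip top, about 25 mm plus margin.

Emit:
{"api": "servo_tool", "payload": {
  "motion": [
    [90,[0,0,1.5],0],
    [90,[0,0,2.5],0],
    [90,[0,0,3.0],0],
    [90,[0,0,3.0],0],
    [90,[-1,-4.0,2.0],0],
    [90,[-1,-4.5,2.0],0],
    [90,[0,-4.5,0],0],
    [90,[0,-4.5,0],0],
    [90,[0,0,0],0]
  ]
}}

```text
clock: 22.75
tcp_pos: [494.5, -9.6, 302.1]
tcp_rot: [0.008, 0.994, 0.105, 0.009]
contact_force: [0.2, -0.1, -0.2]
finger_gap: 0.899
```

```bash
python3 - <<'E'
from h import *
from rig import snapshot,status
Rp=wrapyaw(0.211);o=np.array([511.1,166.6,45.])
print(status.read_state()["tcp_pos"])
im=snapshot("scene");im2=snapshot("top")
b=overlay(im,"scene",Rp,o,315,85,375,145,7);a=cv2.resize(im[85:145,315:375],None,fx=7,fy=7,interpolation=2)
cv2.imwrite("pics/F1.png",cv2.resize(np.hstack([a,b]),(800,400)))
b=overlay(im2,"top",Rp,o,170,200,290,300,6);cv2.imwrite("pics/F2.png",b)
cv2.imwrite("pics/F3.png",im2)
E
```

```text
[494.54687883  -9.55863524 302.0502751 ]
```

View pics/F1.png

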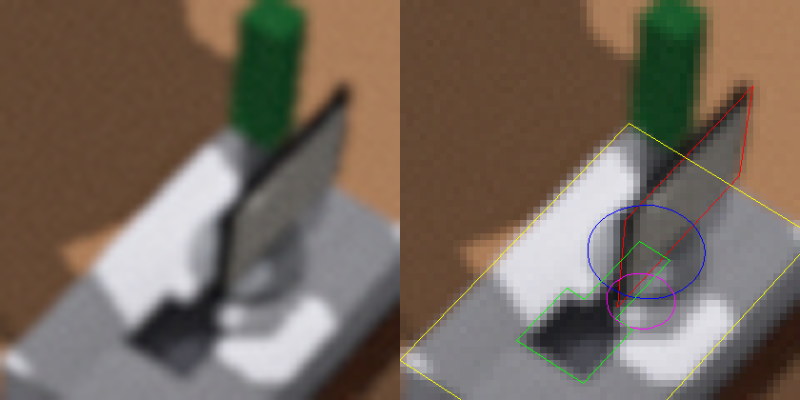

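View pics/F2.png

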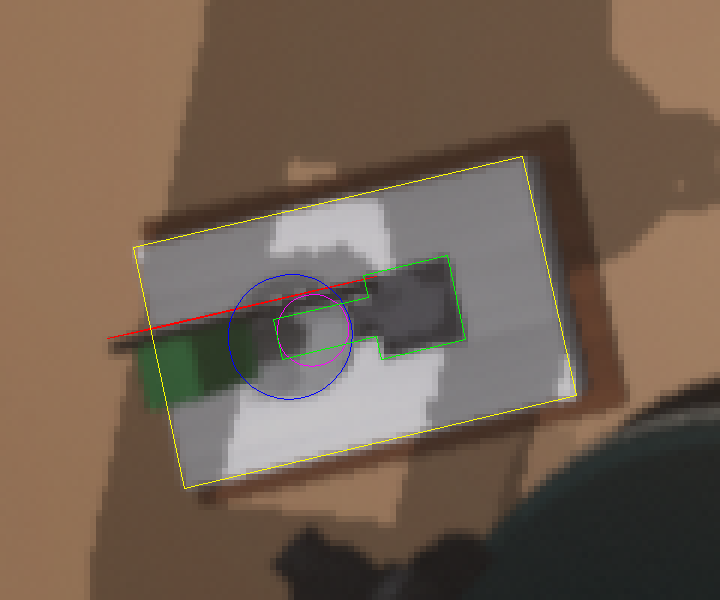

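```bash
python3 - <<'E'
from h import *
from rig import robot
print((proj("top",[[511.1,166.6,170]])-[170,200]+.5)*6)
print(robot.hand_in())
E
```

```text
[[167.82535169 370.91608937]]
the job is handed in; nothing more can be done
None
```

I put the post at the closed end of the slot with its card facing the customers, and it held the pull test. I handed the job in at about 23 s; no verdict came back.

- **Insertion:** I gripped the post by its green grip, lowered the head through the window without contact force, and slid it along with the flange on the rail. It stopped against the end (sideways force about 2 N), and I backed off slightly.
- **Pull test:** The catch engaged about 3.7 mm up. I held about 14 N at the wrist, roughly 12 N net of the post's weight, for about 1.4 s. It didn't slip, and no reading went above about 13 N net on the rail.
- **Final check:** I lowered the post until the flange touched the rail, opened the gripper and backed clear. Both cameras show the flange and card within about 1 to 2 mm of the expected home pose. The grip top was within about 1 mm of where an upright post would put it.

**Disagreement:** My position estimate, from the grasp and arm readings, put the post about 3 mm past the closed end. The physical stop and the final pictures both put it at home. I take the difference to be calibration error between the arm and the cameras.

I did not measure the cheeses again at the end. The arm's path stayed away from them.

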